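Reset the tripped breaker in the bench power box

TASK

One of the three push-button breakers in the blue power box has tripped: its black button has popped up and shows an orange band. With a fingertip reach into its well and press that button fully home, leaving the other two breakers untouched, then push the open clear window fully shut over the wells. Only touch and push: do not lift, carry or shove aside any of the things lying around on the bench.

Things in the scene. Friction and masses are not known exactly. Their poses are not given: they have to be found in the camera images.
- power_box: blue box 270 x 170 x 100 mm (x, y, z), fixed on the bench. Origin: centre of its underside; own x runs along the row of wells, y to the window's hinge side, z up. In its top three square wells 48 x 48 mm, 26 mm deep, at own x = -56, 0, +56 mm, y = +35 mm, 8 mm walls between. Black outlet flaps (own y = -43 mm) stand 8 mm above the top.
- breaker_a: the breaker that has tripped, in any one of the three wells. Origin: on the well's floor at the well's centre, 74 mm above the bench; axes like the box's. It is a steel disc 34 mm across and 2 mm high on the floor with the button in its middle.
- breaker_b: one of the two breakers that are still in; same make and origin as breaker_a. Not to be touched.
- breaker_c: the other breaker that is still in; same make and origin. Not to be touched.
- breaker_a_button (a joint): travel of breaker_a's button, m: 0 = popped up (tripped), 0.007 = fully home. It moves straight down against a steady drag of about 5 N and stays where it is left. Black, 20 mm across; the orange band under it, 27 mm across, shows only while it is up.
- breaker_b_button (a joint): the same for breaker_b; starts fully home (about 0.007).
- breaker_c_button (a joint): the same for breaker_c; starts fully home (about 0.007).
- breaker_a_top (a point): centre of the top face of breaker_a's button; moves with it. Popped up it is 13 mm above the well's floor (13 mm below the box top), home 6 mm above the floor (20 mm below the box top).
- window_leaf (a joint): opening angle of the window, rad: 0 = flat and shut on the box top, 1.57 = upright, starts at 1.95 to 2.35 (leaning outwards, away from the wells), stop at 2.5. A light friction hinge: it stays at any angle where it is left, does not fall, yields to about 1 N at its edge; no catch.
- window_hinge (a point): middle of the window's hinge axis, fixed on the box at own y = +78 mm, 102 mm above the bench; the axis runs along the box's x. The shut window reaches from here 81 mm towards own -y over all three wells (plus a lip 50 mm long, 7 mm wide); it is 186 mm long in x, its upper face then 104 mm above the bench.
- window_edge (a point): middle of the window's free edge, 80 mm from the hinge axis, on the outer face (the upper face when shut). Clear pane 3 mm thick in a white frame; its axes turn with the window: z points out of the outer face, y towards the hinge.
- sequencer: loose black and silver device 105 x 34 x 20 mm lying beside the box; origin under its centre. Bystander.
- pouch: loose flat black pouch 75 x 95 x 9 mm lying beside the box on its hinge side; origin under its centre. Bystander.
- marker: loose marker pen, white and blue, 130 mm long, 18 mm thick, lying on the robot's side of the box; origin under its middle, x along the pen. Bystander.
- mouse: loose black computer mouse 105 x 60 x 34 mm on a black mat; origin under its centre. Bystander.
- tube_rack: loose blue rack of small tubes 200 x 65 x 47 mm; origin under its centre. Bystander.
- bottle: loose clear bottle with a blue cap, 60 mm across, 130 mm high; origin under its centre. Bystander.
- tissue_roll: loose white paper roll standing upright, 100 mm across, 100 mm high; origin under its centre. Bystander.

How it is judged (in metres and radians):
On the way, in this order (a step that is already met when the one before it is completed fails the run):
1. the tripped breaker's button is pressed home (6 of its 7 mm or more) (value of joint breaker_a_button above 0.006 m), for 0.2 s.
2. the window is shut (value of joint window_leaf below 0.06 rad), for 0.2 s.
At the end, for the whole second after the job is handed in: All three breaker buttons are home (at least 6 of 7 mm), the window is shut (within 0.06 rad, 5 mm at its edge), and every loose thing on the bench is within 20 mm of where it began (value of joint each of breaker_a_button, breaker_b_button, breaker_c_button above 0.006 m and value of joint window_leaf below 0.06 rad and distance of each of sequencer, pouch, marker, mouse, tube_rack, bottle, tissue_roll from where it was at the start of the episode below 0.02 m); the robot touches nothing.
It fails at once if a breaker that had not tripped is touched with more than 1.5 N (contact force between the fingers and breaker_b above 1.5 N or contact force between the fingers and breaker_c above 1.5 N).
It fails at once if a bystander is lifted, carried, knocked or pushed more than 20 mm (distance of any of sequencer, pouch, marker, mouse, tube_rack, bottle, tissue_roll from where it was at the start of the episode above 0.02 m).
It also fails if it takes over 48 s, if anything falls off the work surface, if the arm or the gripper's body presses on something with over 40 N, if the wrist force passes 120 N, or if a joint passes its speed limit or range.

ROBOT

A 6-joint arm with a two-finger parallel gripper is mounted at the origin on the work surface. World frame = base frame: x ahead of the robot, y to its left, z up, the work surface at z = 0. Lengths are in mm, angles in rad, forces in N, time in s.
With the tool pointing down it reaches from about 300 to 775 mm from the base axis. Payload 14.6 kg.
Tool frame: the origin (TCP) lies between the finger pads; the fingertips stand 11 mm ahead of it and the grasp point (between the pads) lies 8 mm behind it; z points along the fingers, y is the direction in which the jaws open and shut (so a half turn about z gives the same grasp; the last joint's range is limited). The gripper opens to 94 mm and grips with 3 to 60 N. Pads are 16 mm wide; open, the fingers measure 119 mm over their backs; the gripper's body (75 mm by 177 mm) begins 78 mm behind the grasp point.
Start: joints at [-1.39, 0.3, 1.521, -0, 1.321, -0.067], TCP at [134.893, -533.191, 179.946] pointing down, gripper open.
Joint ranges: [-3.03, 3.03], [-0.79, 2.21], [0.23, 2.52], [-1.04, 4.18], [0, 3.07], [-2.55, 2.55]. Speed limits (rad/s): [2.22, 2.22, 2.57, 3.14, 3.14, 3.14].

INTERFACE

Orientations are given as [roll, pitch, yaw] about the fixed x, y, z axes, in that order (R = Rz(yaw) Ry(pitch) Rx(roll)).
In Python, from cell import * gives the robot as it stands.
- The arm moves only by the tool arm_command, never from a script. Its argument "deltas" is a list of rows, each an object with "xyz": the shift along the world's x, y, z in m, a list of three; "turn": the turn, a rotation vector about the world's x, y, z in rad, a list of three. A call has 1 to 12 rows; each row shifts and turns the commanded pose from where the row before left it; what a row does not reach is not made up. A row lasts 1/8 s, in which the tool goes at most 62.5 mm and 10.7 degrees, less where a joint would pass 70% of its speed; a pose out of reach is approached as far as the arm can. A call with a gripper value outside its range is refused whole. "gripper" is the closure, from 0 (fully open) to 1 (shut), set as the call begins (left out, the last holds). The fingers move at their own pace and stop on an object; "force" is the grip in N (left out, the last holds). Time passes only in rows, so rows that do not move let the fingers close. It gives the time, the measured TCP pose, the force and the opening at its end, in the units of the state.
- read_state(): the state, without advancing time (a new reading comes with each control period).
- camera(name): name is "side" or "top" or "wrist"; returns a dict with "color" (384x512x3 uint8, red, green, blue), "fx", "fy", "cx", "cy" (pixels), "rvec" (rotation vector, rad) and "tvec" (3), from world to camera coordinates, as OpenCV has them; the wrist camera has in their place "mount" (4x4, takes a point from camera to tool coordinates, whose origin is the TCP and whose axes are the flange's). Camera axes: x right, y down, z forward; pixel columns grow to the right and rows downward; lengths in mm; the calibration is good to about 2 mm. A picture is of the moment at which its call begins: read the wrist's pose just before it. There is no depth.
- sign_off(): hands the job in, once; it reports no verdict.
The state is a dict: "clock": time; "joints": joint angles; "qd": joint speeds; "effort": joint torques, N m; "eef_pos": TCP position; "eef_rot": TCP orientation; "wrist_force": force on the tool from outside, world axes, zero at the start; "moment": the same for the moment, N m; "finger_gap": finger opening in mm.
Only numpy, scipy, OpenCV 4.12 (cv2) and the standard library are available. Lean on these libraries where they do the work, as an engineer would, in place of code of your own. Each camera call takes 0.05 s, during which the arm holds its last target.

## Working session

There is one attempt and no reset: what is moved stays moved. The work goes in short steps, Python scripts to look and compute and a tool call to move; the robot and the scene stay as the last step left them, time stands still between calls to the robot, and variables do not carry over. Pictures are saved under pics/ and viewed, and the job is handed in when it is done.

Besides the shell and the picture viewer there is one more tool, called after "Call:" as a command line: name --argument value ..., lists and objects as JSON in quotes. arm_command: Moves the arm, as the interface text tells. Its arguments: {"type":"object","properties":{"deltas":{"type":"array","items":{"type":"object","properties":{"xyz":{"type":"array","items":{"type":"number"}},"turn":{"type":"array","items":{"type":"number"}}}}},"gripper":{"type":"number"},"force":{"type":"number"}},"required":["deltas"]}

```bash
mkdir -p pics; ls
python3 - <<'E'
from cell import *
import cv2, numpy as np, pickle
s=read_state(); print({k:np.round(v,3) for k,v in s.items()})
d={}
for n in ["side","top","wrist"]:
    c=camera(n); d[n]=c; cv2.imwrite(f"pics/{n}0.png",c["color"][:,:,::-1])
    print(n,{k:np.round(v,3).tolist() for k,v in c.items() if k!="color"})
pickle.dump(d,open("c0.pkl","wb"))
E
```

```text
pics
{'clock': np.float64(0.0), 'joints': array([-1.39 ,  0.3  ,  1.522, -0.   ,  1.321, -0.067]), 'qd': array([-0.   , -0.001,  0.001, -0.   ,  0.   , -0.   ]), 'effort': array([ 3.0000e-03, -5.3180e+01, -3.5273e+01,  7.1000e-02,  2.4000e-02,
       -0.0000e+00]), 'eef_pos': array([ 134.849, -532.931,  179.393]), 'eef_rot': array([-3.14 , -0.   ,  0.248]), 'wrist_force': array([ 0.476,  0.962, -0.008]), 'moment': array([ 0.015, -0.008,  0.058]), 'finger_gap': np.float64(93.995)}
side {'fx': 479.017, 'fy': 479.017, 'cx': 253.137, 'cy': 193.355, 'rvec': [2.227, 0.188, -0.084], 'tvec': [-457.67, 29.935, 1901.674]}
top {'fx': 453.184, 'fy': 453.184, 'cx': 262.21, 'cy': 191.559, 'rvec': [2.189, -2.13, 0.148], 'tvec': [13.143, 481.183, 1330.032]}
wrist {'fx': 344.503, 'fy': 344.503, 'cx': 260.401, 'cy': 186.995, 'mount': [[-0.001, -0.96, -0.281, 82.12], [1.0, -0.001, 0.0, -0.019], [-0.0, -0.281, 0.96, -204.798], [0.0, 0.0, 0.0, 1.0]]}
```

View pics/side0.png

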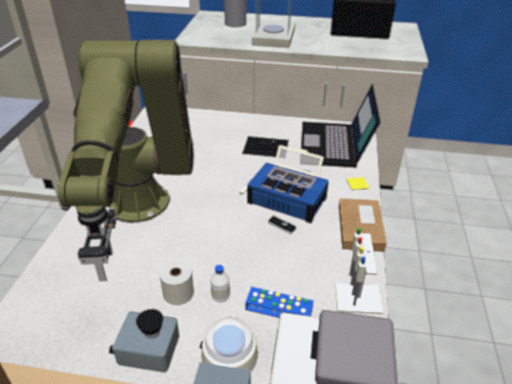

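View pics/top0.png

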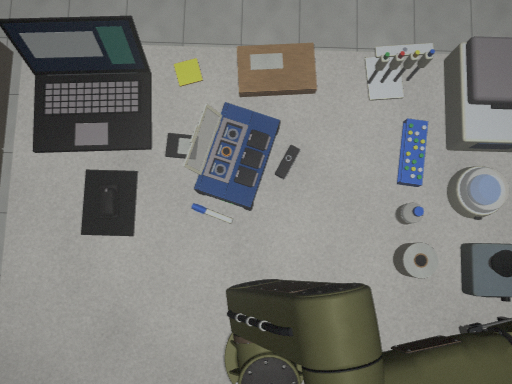

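View pics/wrist0.png

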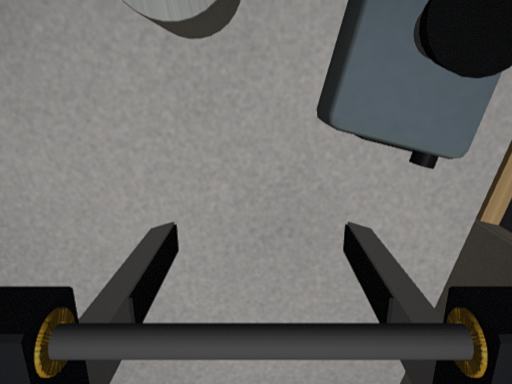

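The top view shows the blue box around (237,155) with the window leaning out at the left (205,140). I'll zoom in and measure.

```bash
cat > h.py <<'E'
import cv2, numpy as np, pickle
def KRt(c):
    K=np.array([[c["fx"],0,c["cx"]],[0,c["fy"],c["cy"]],[0,0,1.]])
    return K,cv2.Rodrigues(np.array(c["rvec"],float))[0],np.array(c["tvec"],float)
def ray(c,uv,z):
    K,R,t=KRt(c); d=R.T@np.linalg.inv(K)@np.array([uv[0],uv[1],1.]); o=-R.T@t
    return o+d*(z-o[2])/d[2]
def proj(c,P):
    K,R,t=KRt(c); q=K@(R@np.array(P,float)+t); return q[:2]/q[2]
E
python3 - <<'E'
from h import *
d=pickle.load(open("c0.pkl","rb"))
t=d["top"]["color"]; s=d["side"]["color"]
cv2.imwrite("pics/topz.png",cv2.resize(t[90:235,150:310],None,fx=5,fy=4.1*5/4.1*0.82,interpolation=cv2.INTER_CUBIC)[:600,:,::-1])
cv2.imwrite("pics/topz.png",cv2.resize(t[95:215,155:315],None,fx=5,fy=5,interpolation=cv2.INTER_CUBIC)[:,:,::-1])
cv2.imwrite("pics/sidez.png",cv2.resize(s[135:235,230:350],None,fx=6,fy=6,interpolation=cv2.INTER_CUBIC)[:,:,::-1])
hsv=cv2.cvtColor(t,cv2.COLOR_RGB2HSV)
m=cv2.inRange(hsv,(100,120,40),(125,255,255)); m[:, :180]=0; m[:,300:]=0; m[:95]=0;m[203:,:235]=0
m=cv2.morphologyEx(m,cv2.MORPH_CLOSE,np.ones((9,9)))
cs,_=cv2.findContours(m,cv2.RETR_EXTERNAL,cv2.CHAIN_APPROX_NONE)
c=max(cs,key=cv2.contourArea); r=cv2.minAreaRect(c); b=cv2.boxPoints(r); print(r,b)
for p in b: print(p,ray(d["top"],p,100).round(1))
ap=cv2.approxPolyDP(c,4,True)[:,0]; print(ap)
o=cv2.inRange(hsv,(5,130,90),(22,255,255)); ys,xs=np.nonzero(o[95:215,155:315]); print(np.c_[xs+155,ys+95][:30])
E
```

```text
((236.75413513183594, 154.184326171875), (58.55827713012695, 91.35736846923828), 18.853158950805664) [[194.28503  187.95096 ]
 [223.80661  101.49494 ]
 [279.22324  120.417694]
 [249.70166  206.87372 ]]
[194.28503 187.95096] [476.8 220.2 100. ]
[223.80661 101.49494] [733.7 145.7 100. ]
[279.22324  120.417694] [681.6 -17.3 100. ]
[249.70166 206.87372] [427.   60.9 100. ]
[[225 104]
 [221 120]
 [237 129]
 [237 138]
 [215 137]
 [213 143]
 [231 147]
 [231 156]
 [212 155]
 [211 148]
 [208 157]
 [223 163]
 [225 173]
 [203 170]
 [195 188]
 [250 206]
 [278 120]]
[[225 147]
 [222 151]
 [223 153]
 [229 153]
 [224 154]
 [228 154]
 [225 155]
 [226 155]
 [227 155]]
```

View pics/topz.png

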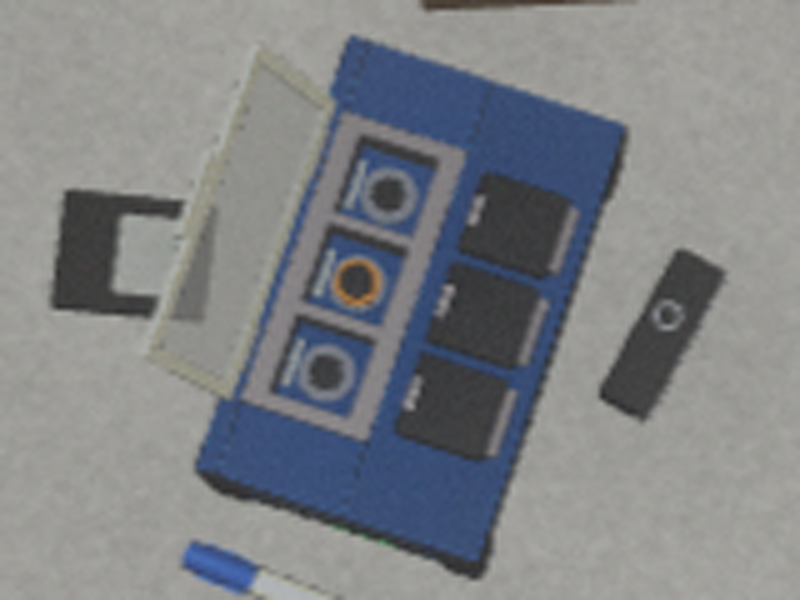

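View pics/sidez.png

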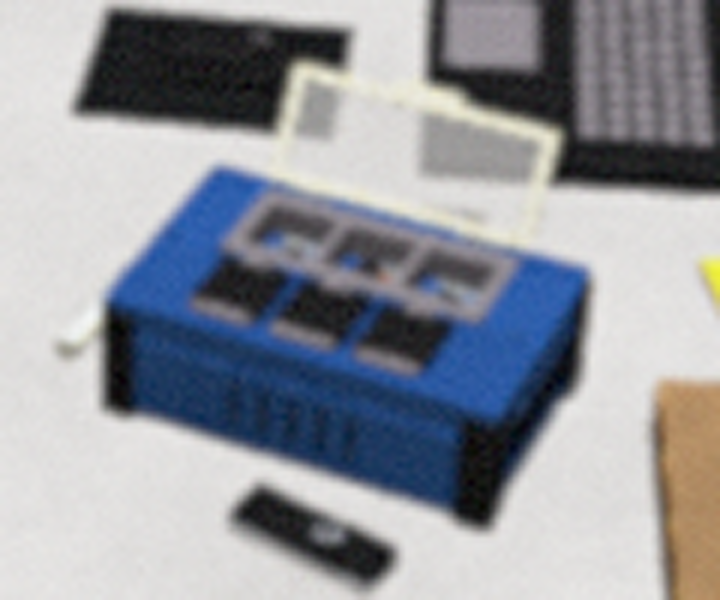

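Run:
```python
from h import *
d=pickle.load(open("c0.pkl","rb")); T=d["top"]; S=d["side"]
z=lambda x,y:(155+(x+.5)/5-.5,95+(y+.5)/5-.5)
C=np.array([ray(T,z(*p),100) for p in [(350,37),(627,127),(483,562),(200,467)]])
print(C.round(1),np.linalg.norm(C-np.roll(C,-1,0),axis=1).round(1))
ctr=C.mean(0)
ex=(C[0]+C[1]-C[2]-C[3])[:2]; yaw=np.arctan2(ex[1],ex[0]); ey=(C[0]+C[3]-C[1]-C[2])[:2]; yaw2=np.arctan2(ey[1],ey[0])-np.pi/2
print(ctr,yaw,yaw2)
btn=ray(T,z(357,283),87)
print("btn",btn)
for n,p in {"n":(392,193),"f":(325,373)}.items(): print(n,ray(T,z(*p),80).round(1))
y=(yaw+yaw2)/2; R=np.array([[np.cos(y),-np.sin(y)],[np.sin(y),np.cos(y)]])
print("from box",ctr[:2]+R@[0,35], "own btn",R.T@(btn[:2]-ctr[:2]))
# window angle: edge middle in top: corners (258,50),(150,355)
for th in np.arange(1.9,2.45,.1):
    for sx in (93,-93):
        P=np.r_[ctr[:2]+R@[sx,78-80*np.cos(th)],102+80*np.sin(th)]; u=proj(T,P); v=proj(S,P)
        print(round(th,2),sx,((u-[155,95])*5).round(0),((v-[230,135])*6).round(0))
mk=[ray(T,z(*p),9)[:2].round(0) for p in [(185,550),(335,600)]]; print(mk)
print("pouch",[ray(T,z(*p),9)[:2].round(0) for p in [(65,190),(55,308)]])
```

```text
[[732.2 143.3 100. ]
 [682.9 -19.6 100. ]
 [426.8  56.7 100. ]
 [476.6 219.3 100. ]] [170.2 267.2 170.1 266.6]
[579.63077722  99.92482554 100.        ] -0.28910635092430553 -0.2957182489891321
btn [588.77150489 134.89581016  87.        ]
n [644.8 116.8  80. ]
f [536.4 152.1  80. ]
from box [589.7199809  133.43912054] own btn [-1.32812409 36.12144452]
1.9 93 [282.  47.] [547. 130.]
1.9 -93 [169. 364.] [281.  60.]
2.0 93 [270.  44.] [550. 128.]
2.0 -93 [157. 361.] [285.  58.]
2.1 93 [258.  43.] [553. 128.]
2.1 -93 [145. 358.] [289.  58.]
2.2 93 [248.  41.] [556. 128.]
2.2 -93 [135. 356.] [293.  59.]
2.3 93 [238.  41.] [559. 130.]
2.3 -93 [126. 354.] [297.  61.]
2.4 93 [230.  41.] [561. 133.]
2.4 -93 [118. 353.] [300.  64.]
[array([438., 239.]), array([410., 147.])]
pouch [array([659., 324.]), array([585., 326.])]
```

The box measures 267 × 170 mm and the tripped button sits in the middle well, at about (589, 134). Box yaw is about -0.292 and the window angle about 2.05. Next I move over it with the jaws along the box's x (tool yaw 1.279) and the gripper closed.

Call:
arm_command --deltas '[{"xyz": [0.028, 0.0415, 0.006], "turn": [0, 0, 0.086]}, {"xyz": [0.028, 0.0415, 0.006], "turn": [0, 0, 0.086]}, {"xyz": [0.028, 0.0415, 0.006], "turn": [0, 0, 0.086]}, {"xyz": [0.028, 0.0415, 0.006], "turn": [0, 0, 0.086]}, {"xyz": [0.028, 0.0415, 0.006], "turn": [0, 0, 0.086]}, {"xyz": [0.028, 0.0415, 0.006], "turn": [0, 0, 0.086]}, {"xyz": [0.028, 0.0415, 0.006], "turn": [0, 0, 0.086]}, {"xyz": [0.028, 0.0415, 0.006], "turn": [0, 0, 0.086]}, {"xyz": [0.028, 0.0415, 0.006], "turn": [0, 0, 0.086]}, {"xyz": [0.028, 0.0415, 0.006], "turn": [0, 0, 0.086]}, {"xyz": [0.028, 0.0415, 0.006], "turn": [0, 0, 0.086]}, {"xyz": [0.028, 0.0415, 0.006], "turn": [0, 0, 0.086]}]' --gripper 1 --force 20

```text
clock: 1.65
eef_pos: [471.5, -33.6, 252.1]
eef_rot: [-3.142, 0.0, 1.283]
wrist_force: [0.6, -0.8, -0.6]
finger_gap: 0.1
```

Call:
arm_command --deltas '[{"xyz": [0.0295, 0.042, 0]}, {"xyz": [0.0295, 0.042, 0]}, {"xyz": [0.0295, 0.042, 0]}, {"xyz": [0.0295, 0.042, 0]}, {"xyz": [0, 0, 0]}, {"xyz": [0, 0, 0]}]'

```text
validation failed for argument at $.de...
```

```bash
cat >> h.py <<'E'
from scipy.spatial.transform import Rotation as Ro
def wproj(c,s,P):
    R=Ro.from_euler('xyz',s["eef_rot"]).as_matrix(); M=np.array(c["mount"])
    q=np.linalg.inv(M)@np.r_[R.T@(np.array(P)-s["eef_pos"]),1]
    return np.array([c["fx"]*q[0]/q[2]+c["cx"],c["fy"]*q[1]/q[2]+c["cy"]])
def wray(c,s,uv,z):
    R=Ro.from_euler('xyz',s["eef_rot"]).as_matrix(); M=np.array(c["mount"])
    o=R@M[:3,3]+s["eef_pos"]; d=R@M[:3,:3]@np.array([(uv[0]-c["cx"])/c["fx"],(uv[1]-c["cy"])/c["fy"],1])
    return o+d*(z-o[2])/d[2]
E
python3 - <<'E'
from cell import *
from h import *
s=read_state(); c=camera("wrist"); pickle.dump((s,c),open("w1.pkl","wb"))
print(s["clock"],s["eef_pos"],s["eef_rot"],s["finger_gap"],s["wrist_force"])
cv2.imwrite("pics/w1.png",c["color"][:,:,::-1])
h=cv2.cvtColor(c["color"],cv2.COLOR_RGB2HSV); o=cv2.inRange(h,(5,130,90),(22,255,255))
n,l,st,ce=cv2.connectedComponentsWithStats(o); i=1+np.argmax(st[1:,4]); print(st[i],ce[i])
cc,_=cv2.findContours((l==i).astype(np.uint8),0,2); e=cv2.minEnclosingCircle(cc[0]); print(e, wray(c,s,e[0],82), wproj(c,s,[589.3,134.2,82]))
E
```

```text
1.65 [471.52500539 -33.5890202  252.07885863] [-3.14152315e+00  7.66792818e-05  1.28276475e+00] 0.09721427467489424 [ 0.56352795 -0.77688753 -0.63148112]
[265 324   4  54 178] [266.35393258 350.7752809 ]
((266.0, 350.5), 26.51896095275879) [ 406.80086363 -277.32401189   82.        ] [328.77833435 -36.72710492]
```

View pics/w1.png

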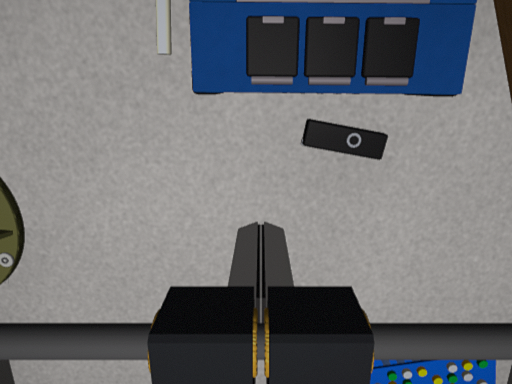

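The wrist picture shows the flaps at (330,47), the sequencer at (345,140) and the closed fingers at (262,230), so the arm is still short of the wells. The second call was refused, probably because its rows had no turn; I'll resend it with one.

Call:
arm_command --deltas '[{"xyz": [0.0295, 0.042, 0.0], "turn": [0.0, 0.0, 0.0]}, {"xyz": [0.0295, 0.042, 0.0], "turn": [0.0, 0.0, 0.0]}, {"xyz": [0.0295, 0.042, 0.0], "turn": [0.0, 0.0, 0.0]}, {"xyz": [0.0295, 0.042, 0.0], "turn": [0.0, 0.0, 0.0]}, {"xyz": [0.0, 0.0, 0.0], "turn": [0.0, 0.0, 0.0]}, {"xyz": [0.0, 0.0, 0.0], "turn": [0.0, 0.0, 0.0]}]'

```text
clock: 2.45
eef_pos: [588.6, 132.3, 251.6]
eef_rot: [-3.141, 0.0, 1.28]
wrist_force: [-0.9, -0.4, -0.1]
finger_gap: 0.3
```

```bash
cat > look.py <<'E'
import sys
from cell import *
from h import *
n=sys.argv[1]
s=read_state(); c=camera("wrist"); pickle.dump((s,c),open(n+".pkl","wb"))
print(s["clock"],s["eef_pos"],s["eef_rot"],s["finger_gap"],s["wrist_force"])
cv2.imwrite(f"pics/{n}.png",c["color"][:,:,::-1])
h=cv2.cvtColor(c["color"],cv2.COLOR_RGB2HSV); o=cv2.inRange(h,(5,130,90),(22,255,255)); o[215:]=0
k,l,st,ce=cv2.connectedComponentsWithStats(o)
if k>1:
    i=1+np.argmax(st[1:,4]); print(st[i],ce[i])
    cc,_=cv2.findContours((l==i).astype(np.uint8),0,2); e=cv2.minEnclosingCircle(cc[0]); print(e, wray(c,s,e[0],82), wproj(c,s,[589.3,134.2,82]))
E
python3 look.py w2
```

```text
2.45 [588.57697238 132.34299872 251.61575504] [-3.14099777e+00  4.98674666e-04  1.27977233e+00] 0.263366940926474 [-0.89030647 -0.37871949 -0.12298809]
[ 421   99   91  116 6293] [468.63578579 159.26060702]
((478.5, 156.5), 66.04932403564453) [821.09842108  70.31627307  82.        ] [260.63863946 161.34246579]
```

View pics/w2.png

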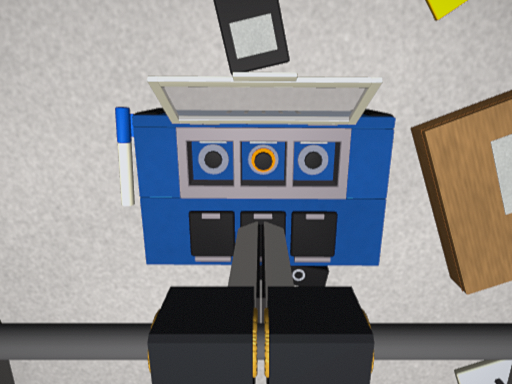

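The wrist view shows the orange ring at (263,160), within 3 px of my prediction (260.6,161.3). The box is level with the tool, and the window's free edge is at row ~78.

Run:
```python
from h import *
s,c=pickle.load(open("w2.pkl","rb"))
h=cv2.cvtColor(c["color"],cv2.COLOR_RGB2HSV); o=cv2.inRange(h,(5,130,90),(22,255,255)); o[:,400:]=0;o[:,:200]=0;o[215:]=0
ys,xs=np.nonzero(o); uv=((xs.min()+xs.max())/2,(ys.min()+ys.max())/2); print(uv,len(xs),xs.min(),xs.max(),ys.min(),ys.max(),wray(c,s,uv,84))
print("button top",wray(c,s,(263,160),87))
print("B,C",wray(c,s,(213,159.5),80),wray(c,s,(314,159.5),80))
y=-.292; R=np.array([[np.cos(y),-np.sin(y)],[np.sin(y),np.cos(y)]]); ctr=np.array([579.6,99.9])
for th in np.arange(1.9,2.4,.05):
    print(round(th,2),[wproj(c,s,np.r_[ctr+R@[sx,78-80*np.cos(th)],102+80*np.sin(th)]).round(1) for sx in (-93,93)])
print([wproj(c,s,np.r_[ctr+R@[sx,78],102]).round(1) for sx in (-93,93)])
```

```text
(np.float64(262.5), np.float64(159.5)) 216 251 274 148 171 [591.97990231 136.00235945  84.        ]
button top [592.50809206 135.91678205  87.        ]
B,C [539.01203484 151.02912495  80.        ] [646.63029609 118.7276717   80.        ]
1.9 [array([143.1, 101.8]), array([379.8, 101.8])]
1.95 [array([143.2,  96.8]), array([379.7,  96.9])]
2.0 [array([143.4,  91.9]), array([379.4,  92. ])]
2.05 [array([143.7,  87.2]), array([379.2,  87.2])]
2.1 [array([144.1,  82.5]), array([378.8,  82.6])]
2.15 [array([144.6,  78.1]), array([378.3,  78.2])]
2.2 [array([145.1,  73.9]), array([377.8,  73.9])]
2.25 [array([145.7,  69.8]), array([377.2,  69.9])]
2.3 [array([146.4,  66. ]), array([376.5,  66. ])]
2.35 [array([147.1,  62.4]), array([375.8,  62.4])]
[array([169.9, 124.6]), array([352.6, 124.7])]
```

Call:
arm_command --deltas '[{"xyz": [0.002, 0.0025, -0.04], "turn": [0.0, 0.0, 0.0]}, {"xyz": [0.0, 0.0, -0.04], "turn": [0.0, 0.0, 0.0]}, {"xyz": [0.0, 0.0, -0.03], "turn": [0.0, 0.0, 0.0]}, {"xyz": [0.0, 0.0, -0.02], "turn": [0.0, 0.0, 0.0]}, {"xyz": [0.0, 0.0, -0.01], "turn": [0.0, 0.0, 0.0]}, {"xyz": [0.0, 0.0, 0.0], "turn": [0.0, 0.0, 0.0]}]'

```text
clock: 3.25
eef_pos: [590.8, 134.8, 112.2]
eef_rot: [-3.142, 0.0, 1.279]
wrist_force: [0.3, 0.2, 0.1]
finger_gap: 0.4
```

```bash
python3 look.py w3
```

```text
3.25 [590.76269743 134.75275289 112.20994413] [-3.14153158e+00  1.31045610e-05  1.27908921e+00] 0.39674780868601595 [0.28759657 0.16522481 0.09211799]
[493 139  19  76 490] [505.0122449  171.22857143]
((503.5, 176.5), 37.530086517333984) [760.79665327 105.47267277  82.        ] [258.67589695 205.88345304]
```

View pics/w3.png

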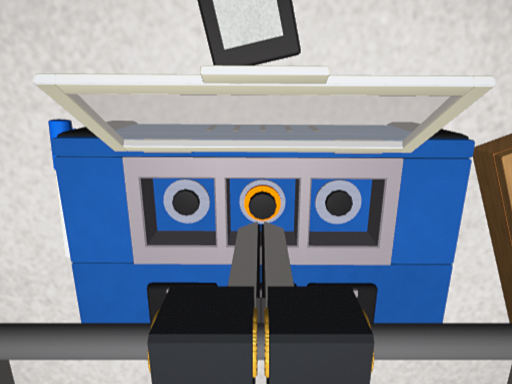

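The tip is at z≈101, centred over the ring at (261,205). Now I press slowly.

Call:
arm_command --deltas '[{"xyz": [0.0003, 0.0003, -0.004], "turn": [0.0, 0.0, 0.0]}, {"xyz": [0.0, 0.0, -0.004], "turn": [0.0, 0.0, 0.0]}, {"xyz": [0.0, 0.0, -0.003], "turn": [0.0, 0.0, 0.0]}, {"xyz": [0.0, 0.0, -0.003], "turn": [0.0, 0.0, 0.0]}, {"xyz": [0.0, 0.0, -0.003], "turn": [0.0, 0.0, 0.0]}]'

```text
clock: 3.92
eef_pos: [591.2, 135.6, 94.7]
eef_rot: [-3.142, -0.0, 1.28]
wrist_force: [0.7, -0.4, -0.6]
finger_gap: 0.4
```

Call:
arm_command --deltas '[{"xyz": [0.0, 0.0, -0.002], "turn": [0.0, 0.0, 0.0]}, {"xyz": [0.0, 0.0, -0.001], "turn": [0.0, 0.0, 0.0]}, {"xyz": [0.0, 0.0, -0.001], "turn": [0.0, 0.0, 0.0]}]'

```text
clock: 4.3
eef_pos: [591.2, 135.6, 90.9]
eef_rot: [3.141, -0.0, 1.28]
wrist_force: [0.8, -0.1, 0.1]
finger_gap: 0.4
```

```bash
python3 look.py w4
```

```text
4.3 [591.23785987 135.59399563  90.94077184] [ 3.14149058e+00 -3.42149259e-05  1.27978637e+00] 0.44065367978221265 [ 0.81843102 -0.08867411  0.06375722]
[242 195  40  20 352] [261.86363636 203.73295455]
((261.5, 211.5), 19.65970230102539) [592.70036809 137.90883943  82.        ] [258.19524109 217.911951  ]
```

View pics/w4.png

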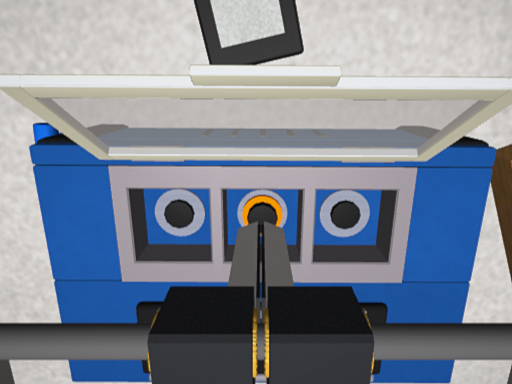

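Run:
```python
from h import *
s,c=pickle.load(open("w4.pkl","rb"))
R=Ro.from_euler('xyz',s["eef_rot"]).as_matrix()
for p in [(0,0,11),(8,0,11),(-8,0,11),(8,12,11),(8,-12,11),(8,0,0),(8,12,-11),(8,0,-8)]: print(p,wproj(c,s,s["eef_pos"]+R@np.array(p,float)).round(1))
cv2.imwrite("pics/w4z.png",cv2.resize(c["color"][150:300,180:350],None,fx=4,fy=4,interpolation=cv2.INTER_CUBIC)[:,:,::-1])
```

```text
(0, 0, 11) [260.4 214.1]
(8, 0, 11) [260.4 202.8]
(-8, 0, 11) [260.4 225.3]
(8, 12, 11) [278.5 202.8]
(8, -12, 11) [242.2 202.8]
(8, 0, 0) [260.4 208.5]
(8, 12, -11) [280.4 214.7]
(8, 0, -8) [260.4 212.9]
```

View pics/w4z.png

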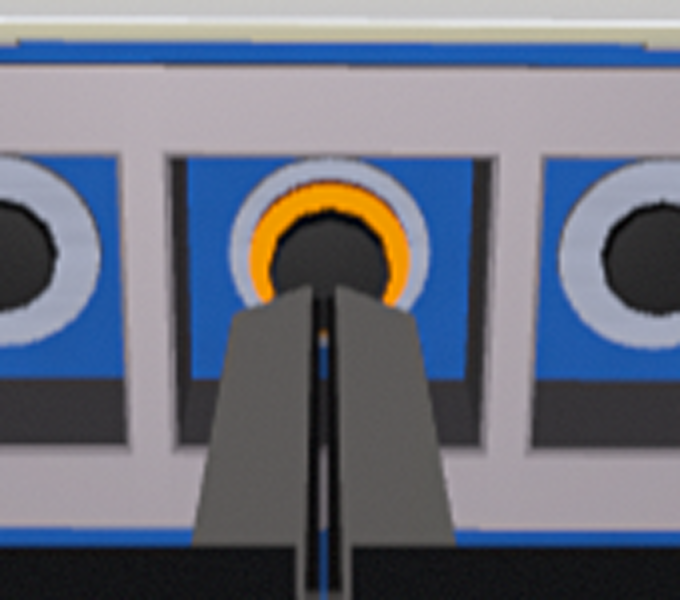

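The button is still up and there is no contact force. The fingertip shows at (261,222), though row 203-214 was predicted. I'll check the tip's true position in the side and top views.

Run:
```python
from cell import *
from h import *
s=read_state()
R=Ro.from_euler('xyz',s["eef_rot"]).as_matrix()
for n,(r0,r1,c0,c1) in {"side":(130,225,235,345),"top":(95,215,155,315)}.items():
    c=camera(n); f=6 if n=="side" else 5
    for p in [(0,0,11),(0,0,-4),(0,12,-4),(0,-12,-4)]: print(n,p,((proj(c,s["eef_pos"]+R@np.array(p,float))-[c0,r0])*f).round())
    cv2.imwrite(f"pics/{n}4.png",cv2.resize(c["color"][r0:r1,c0:c1],None,fx=f,fy=f,interpolation=cv2.INTER_CUBIC)[:,:,::-1])
```

```text
side (0, 0, 11) [335. 300.]
side (0, 0, -4) [336. 281.]
side (0, 12, -4) [353. 286.]
side (0, -12, -4) [319. 277.]
top (0, 0, 11) [355. 280.]
top (0, 0, -4) [353. 274.]
top (0, 12, -4) [360. 255.]
top (0, -12, -4) [346. 293.]
```

View pics/side4.png

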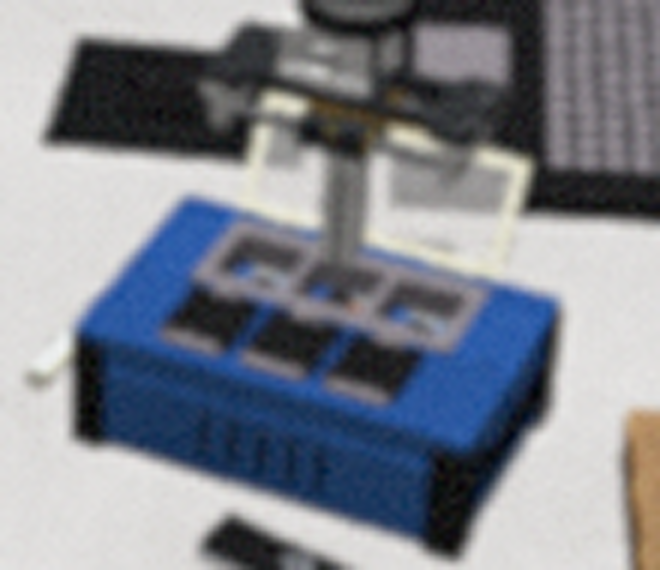

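View pics/top4.png

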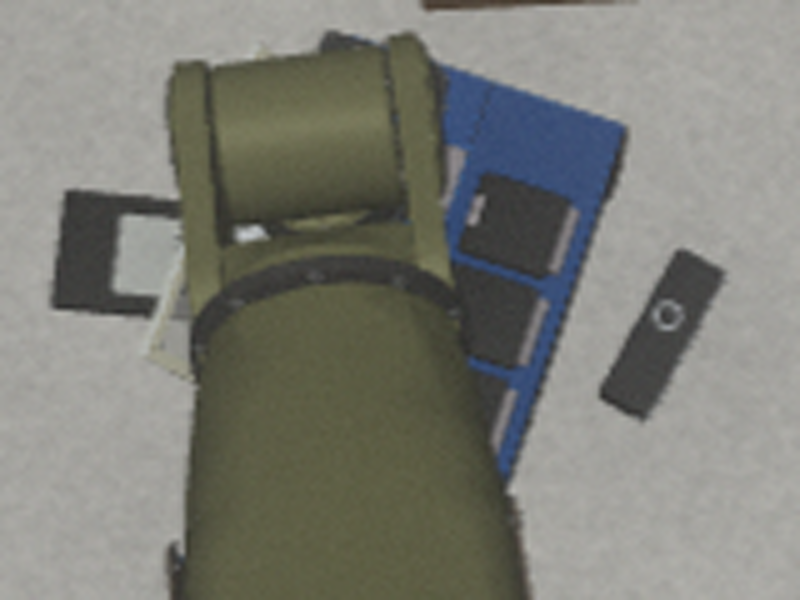

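Both views put the visible tip 25-40 mm higher than the stated 11 mm ahead of the TCP: about 27 mm up in the side view, and depth ~188 mm from the jaw width in the wrist view. That fits with feeling no force. I'll go down in small steps, watching force.

Call:
arm_command --deltas '[{"xyz": [0.0, 0.0, -0.002], "turn": [0.0, 0.0, 0.0]}, {"xyz": [0.0, 0.0, -0.002], "turn": [0.0, 0.0, 0.0]}, {"xyz": [0.0, 0.0, -0.002], "turn": [0.0, 0.0, 0.0]}]'

```text
clock: 4.82
eef_pos: [591.2, 135.6, 84.8]
eef_rot: [-3.141, 0.0, 1.28]
wrist_force: [-0.3, 0.6, 0.3]
finger_gap: 0.7
```

Call:
arm_command --deltas '[{"xyz": [0.0, 0.0, -0.002], "turn": [0.0, 0.0, 0.0]}, {"xyz": [0.0, 0.0, -0.002], "turn": [0.0, 0.0, 0.0]}, {"xyz": [0.0, 0.0, -0.002], "turn": [0.0, 0.0, 0.0]}]'

```text
clock: 5.2
eef_pos: [591.2, 135.6, 78.8]
eef_rot: [-3.142, 0.0, 1.28]
wrist_force: [-0.0, 0.3, 1.2]
finger_gap: 0.7
```

```bash
python3 look.py w5
```

```text
5.2 [591.17691282 135.58789675  78.79527601] [-3.14153930e+00  2.93011376e-05  1.27976789e+00] 0.6609137921404623 [-0.02312057  0.29050235  1.15413783]
[243 201  39  14 304] [262.02960526 207.59868421]
((262.0, 213.5), 19.006677627563477) [593.81656426 140.87657119  82.        ] [258.16636242 224.95413763]
```

View pics/w5.png

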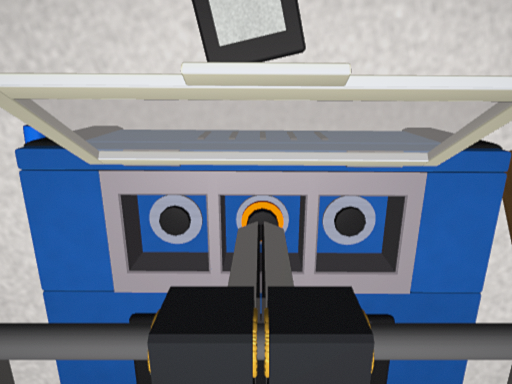

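The tip at (262,222) is still above the ring (centre ~(262,215)). No contact yet, so I continue down.

Call:
arm_command --deltas '[{"xyz": [0.0, 0.0, -0.002], "turn": [0.0, 0.0, 0.0]}, {"xyz": [0.0, 0.0, -0.002], "turn": [0.0, 0.0, 0.0]}, {"xyz": [0.0, 0.0, -0.002], "turn": [0.0, 0.0, 0.0]}, {"xyz": [0.0, 0.0, -0.002], "turn": [0.0, 0.0, 0.0]}]'

```text
clock: 5.75
eef_pos: [591.2, 135.6, 70.8]
eef_rot: [3.142, 0.0, 1.28]
wrist_force: [-0.4, -0.3, 0.1]
finger_gap: 0.6
```

Call:
arm_command --deltas '[{"xyz": [0.0, 0.0, -0.0015], "turn": [0.0, 0.0, 0.0]}, {"xyz": [0.0, 0.0, -0.0015], "turn": [0.0, 0.0, 0.0]}]'

```text
clock: 6.0
eef_pos: [591.2, 135.6, 67.9]
eef_rot: [3.142, -0.0, 1.28]
wrist_force: [-0.1, -0.4, 0.5]
finger_gap: 0.5
```

Call:
arm_command --deltas '[{"xyz": [0.0, 0.0, -0.0015], "turn": [0.0, 0.0, 0.0]}, {"xyz": [0.0, 0.0, -0.0015], "turn": [0.0, 0.0, 0.0]}]'

```text
clock: 6.25
eef_pos: [591.2, 135.6, 64.8]
eef_rot: [-3.142, -0.0, 1.28]
wrist_force: [0.4, -0.1, 0.1]
finger_gap: 0.4
```

Call:
arm_command --deltas '[{"xyz": [0.0, 0.0, -0.0015], "turn": [0.0, 0.0, 0.0]}, {"xyz": [0.0, 0.0, -0.0015], "turn": [0.0, 0.0, 0.0]}]'

```text
clock: 6.5
eef_pos: [591.2, 135.6, 61.8]
eef_rot: [-3.142, -0.0, 1.28]
wrist_force: [-0.4, 0.0, 0.2]
finger_gap: 0.6
```

```bash
python3 look.py w6
```

```text
6.5 [591.19648221 135.6052856   61.8397862 ] [-3.14158810e+00 -1.56205378e-05  1.27978222e+00] 0.6185684774673986 [-0.37487059  0.03758667  0.24631041]
[249 210  27   5  92] [262.04347826 212.5       ]
((262.0, 214.0), 13.000100135803223) [595.51416059 146.76828888  82.        ] [257.95959728 236.24026144]
```

View pics/w6.png

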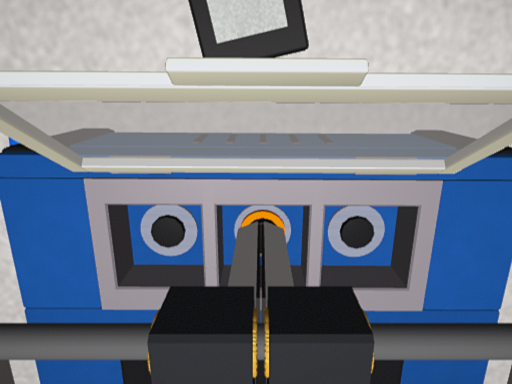

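Orange is still visible at (262,212) and the tip edge is at row ~222. There is still no force, so I continue.

Call:
arm_command --deltas '[{"xyz": [0.0, 0.0, -0.0015], "turn": [0.0, 0.0, 0.0]}, {"xyz": [0.0, 0.0, -0.0015], "turn": [0.0, 0.0, 0.0]}]'

```text
clock: 6.8
eef_pos: [591.3, 135.6, 59.2]
eef_rot: [3.141, -0.0, 1.28]
wrist_force: [-2.1, -1.4, 5.0]
finger_gap: 0.4
```

Call:
arm_command --deltas '[{"xyz": [0.0, 0.0, -0.0015], "turn": [0.0, 0.0, 0.0]}, {"xyz": [0.0, 0.0, -0.0015], "turn": [0.0, 0.0, 0.0]}]'

```text
clock: 7.05
eef_pos: [591.3, 135.6, 56.0]
eef_rot: [3.141, -0.0, 1.28]
wrist_force: [-1.5, -0.2, 3.9]
finger_gap: 0.3
```

```bash
python3 look.py w7
```

```text
7.05 [591.26405731 135.62743573  55.95638906] [ 3.14139881e+00 -1.19416419e-04  1.27978214e+00] 0.306723605389812 [-1.5396724  -0.18708834  3.85884968]
```

View pics/w7.png

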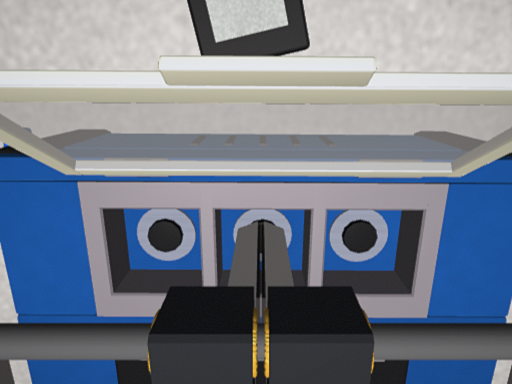

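Contact came at TCP z≈60-61 with the expected 5 N, and the orange band is now covered. I press on to the end stop.

Call:
arm_command --deltas '[{"xyz": [0.0, 0.0, -0.001], "turn": [0.0, 0.0, 0.0]}, {"xyz": [0.0, 0.0, -0.001], "turn": [0.0, 0.0, 0.0]}]'

```text
clock: 7.35
eef_pos: [591.4, 135.6, 54.6]
eef_rot: [3.141, -0.0, 1.28]
wrist_force: [-5.9, -1.6, 17.0]
finger_gap: 0.5
```

Call:
arm_command --deltas '[{"xyz": [0.0, 0.0, -0.001], "turn": [0.0, 0.0, 0.0]}]'

```text
clock: 7.48
eef_pos: [591.4, 135.7, 54.5]
eef_rot: [3.141, -0.0, 1.28]
wrist_force: [-11.5, -2.1, 25.1]
finger_gap: 0.5
```

Call:
arm_command --deltas '[{"xyz": [0.0, 0.0, -0.0007], "turn": [0.0, 0.0, 0.0]}]'

```text
clock: 7.6
eef_pos: [591.5, 135.7, 54.5]
eef_rot: [3.14, -0.001, 1.28]
wrist_force: [-13.0, -1.6, 29.9]
finger_gap: 0.4
```

The force rises at a steady 54.5 mm, so the button is on its stop. I hold briefly, then withdraw straight up and look.

Call:
arm_command --deltas '[{"xyz": [0.0, 0.0, 0.0], "turn": [0.0, 0.0, 0.0]}, {"xyz": [0.0, 0.0, 0.0], "turn": [0.0, 0.0, 0.0]}, {"xyz": [0.0, 0.0, 0.01], "turn": [0.0, 0.0, 0.0]}, {"xyz": [0.0, 0.0, 0.02], "turn": [0.0, 0.0, 0.0]}, {"xyz": [0.0, 0.0, 0.04], "turn": [0.0, 0.0, 0.0]}, {"xyz": [0.0, 0.0, 0.04], "turn": [0.0, 0.0, 0.0]}, {"xyz": [0.0, 0.0, 0.03], "turn": [0.0, 0.0, 0.0]}]'

```text
clock: 8.48
eef_pos: [591.3, 135.6, 193.7]
eef_rot: [3.141, -0.0, 1.28]
wrist_force: [-1.4, -0.0, 0.7]
finger_gap: 0.4
```

```bash
python3 look.py w8
python3 - <<'E'
from h import *
s,c=pickle.load(open("w8.pkl","rb"))
y=-.292; R=np.array([[np.cos(y),-np.sin(y)],[np.sin(y),np.cos(y)]]); ctr=np.array([590.8,135.3])-R@[0,35]
print(ctr)
for th in np.arange(1.9,2.4,.05): print(round(th,2),[wproj(c,s,np.r_[ctr+R@[sx,78-80*np.cos(th)],102+80*np.sin(th)]).round(1) for sx in (-93,93)])
E
```

```text
8.475 [591.32117355 135.64770923 193.70472947] [ 3.14084251e+00 -3.70998288e-04  1.27983203e+00] 0.4125404768272346 [-1.37395721 -0.01810398  0.70189738]
[ 441  118   71   97 4303] [482.95491518 168.34162212]
((485.5, 166.0), 54.353111267089844) [797.13497971  84.28295323  82.        ] [258.71316105 178.32370772]
[580.72461511 101.78154808]
1.9 [array([111.2, 108.9]), array([408.2, 109. ])]
1.95 [array([111.4, 102.6]), array([408. , 102.7])]
2.0 [array([111.8,  96.5]), array([407.7,  96.6])]
2.05 [array([112.2,  90.5]), array([407.2,  90.6])]
2.1 [array([112.8,  84.7]), array([406.6,  84.8])]
2.15 [array([113.5,  79.2]), array([405.9,  79.3])]
2.2 [array([114.4,  73.8]), array([405.1,  73.9])]
2.25 [array([115.3,  68.8]), array([404.2,  68.9])]
2.3 [array([116.4,  64. ]), array([403.1,  64.1])]
2.35 [array([117.5,  59.5]), array([402. ,  59.7])]
```

View pics/w8.png

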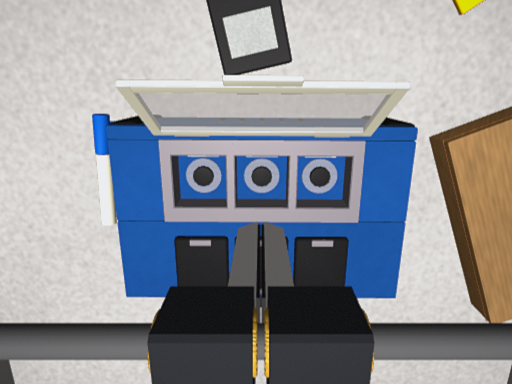

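All three buttons show only grey discs, at (203,176), (262,176) and (319,176), so breaker A is home. The window edge is at row ~80, which gives an angle of about 2.13. I now go over the window to its outer side and lower the fingertip behind it.

Call:
arm_command --deltas '[{"xyz": [0.011, 0.0367, 0.002], "turn": [0.0, 0.0, 0.0]}, {"xyz": [0.011, 0.0367, 0.0], "turn": [0.0, 0.0, 0.0]}, {"xyz": [0.011, 0.0367, 0.0], "turn": [0.0, 0.0, 0.0]}, {"xyz": [0.0, 0.0, 0.0], "turn": [0.0, 0.0, 0.0]}]'

```text
clock: 9.02
eef_pos: [624.0, 247.8, 192.7]
eef_rot: [-3.14, 0.001, 1.282]
wrist_force: [-0.4, -0.7, -0.1]
finger_gap: 0.4
```

```bash
python3 look.py w9
python3 - <<'E'
from cell import *
from h import *
c=camera("side"); cv2.imwrite("pics/side9.png",cv2.resize(c["color"][100:225,225:365],None,fx=5,fy=4.8,interpolation=cv2.INTER_CUBIC)[:,:,::-1])
E
```

```text
9.025 [623.99345774 247.75462674 192.67657235] [-3.14028091e+00  6.85657800e-04  1.28223455e+00] 0.43644130175229695 [-0.4372188  -0.65621384 -0.10598781]
[477  30   1   1   1] [477.  30.]
((477.0, 30.0), 9.999999747378752e-05) [834.74602091 317.84530251  82.        ] [259.71521783 286.69866467]
```

View pics/w9.png

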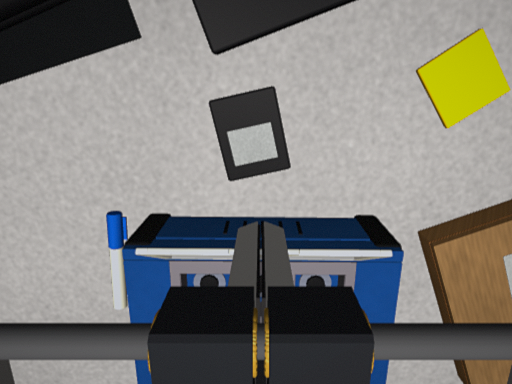

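View pics/side9.png

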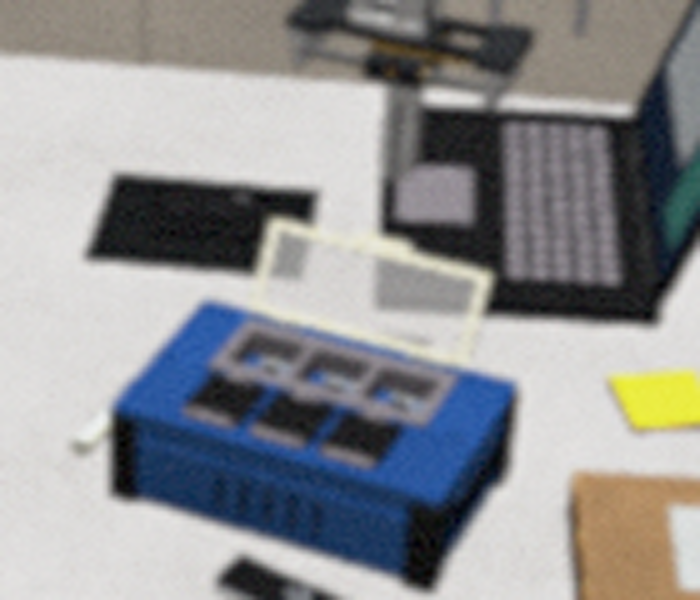

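The tip is at own y≈152, clear of the window lip (~124). I lower it behind the window.

Call:
arm_command --deltas '[{"xyz": [0.0, 0.0, -0.025], "turn": [0.0, 0.0, 0.0]}, {"xyz": [0.0, 0.0, -0.025], "turn": [0.0, 0.0, 0.0]}, {"xyz": [0.0, 0.0, -0.022], "turn": [0.0, 0.0, 0.0]}, {"xyz": [0.0, 0.0, 0.0], "turn": [0.0, 0.0, 0.0]}, {"xyz": [0.0, 0.0, 0.0], "turn": [0.0, 0.0, 0.0]}]'

```text
clock: 9.75
eef_pos: [624.6, 245.2, 123.5]
eef_rot: [3.14, -0.001, 1.279]
wrist_force: [-0.3, -0.9, -0.1]
finger_gap: 0.2
```

```bash
python3 look.py w10
```

```text
9.75 [624.63757338 245.23291975 123.50807721] [ 3.14042400e+00 -7.78055665e-04  1.27909353e+00] 0.2485952726142903 [-0.30301518 -0.89064659 -0.12106635]
[449  62   1   2   2] [449.   62.5]
((449.0, 62.5), 0.5001000165939331) [774.5363679  301.82285019  82.        ] [258.17722233 330.20123018]
```

View pics/w10.png

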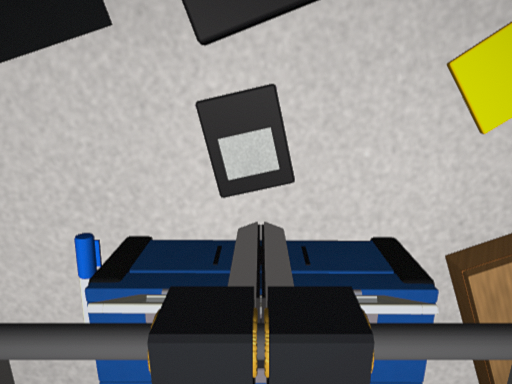

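The fingertip is behind the window (tip z≈149, edge ≈170) with nothing touched. I push towards own -y.

Call:
arm_command --deltas '[{"xyz": [-0.0029, -0.0096, -0.004], "turn": [0.0, 0.0, 0.0]}, {"xyz": [-0.0029, -0.0096, 0.0], "turn": [0.0, 0.0, 0.0]}, {"xyz": [-0.0029, -0.0096, 0.0], "turn": [0.0, 0.0, 0.0]}, {"xyz": [-0.0029, -0.0096, 0.0], "turn": [0.0, 0.0, 0.0]}, {"xyz": [-0.0029, -0.0096, 0.0], "turn": [0.0, 0.0, 0.0]}, {"xyz": [-0.0029, -0.0096, 0.0], "turn": [0.0, 0.0, 0.0]}]'

```text
clock: 10.55
eef_pos: [606.6, 187.4, 118.3]
eef_rot: [-3.142, 0.0, 1.28]
wrist_force: [1.4, 1.3, 1.0]
finger_gap: 0.7
```

```bash
python3 look.py w11
python3 - <<'E'
from cell import *
from h import *
c=camera("side"); cv2.imwrite("pics/side11.png",cv2.resize(c["color"][100:225,225:365],None,fx=5,fy=4.8,interpolation=cv2.INTER_CUBIC)[:,:,::-1])
E
```

```text
10.55 [606.58881511 187.40763429 118.26356919] [-3.14158663e+00  1.75242593e-05  1.27972113e+00] 0.7108995320854187 [1.37604569 1.26568887 0.97961176]
[477 201  35  14  78] [494.3974359  207.67948718]
((494.0, 207.5), 18.200374603271484) [771.34762408 133.37381515  82.        ] [258.79615252 269.5188188 ]
```

View pics/w11.png

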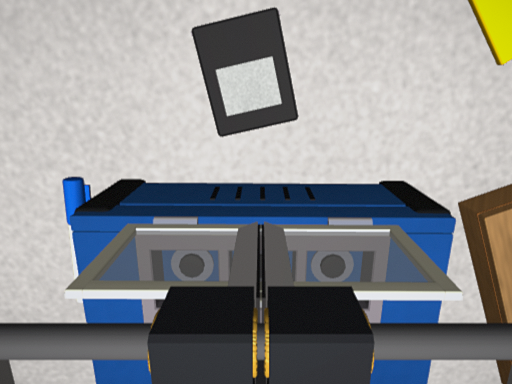

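View pics/side11.png

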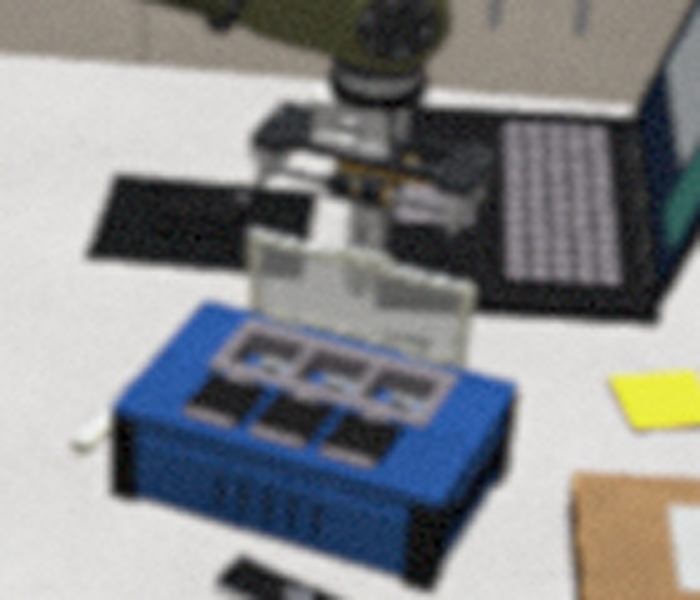

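The window has followed the finger and is about upright (frame at rows 225-295, force ~2 N). I continue over and start the arc down.

Call:
arm_command --deltas '[{"xyz": [-0.0033, -0.011, 0.0], "turn": [0.0, 0.0, 0.0]}, {"xyz": [-0.0033, -0.011, 0.0], "turn": [0.0, 0.0, 0.0]}, {"xyz": [-0.0033, -0.011, 0.0], "turn": [0.0, 0.0, 0.0]}, {"xyz": [-0.0033, -0.011, 0.0], "turn": [0.0, 0.0, 0.0]}, {"xyz": [-0.0023, -0.0077, -0.011], "turn": [0.0, 0.0, 0.0]}, {"xyz": [-0.0023, -0.0077, -0.011], "turn": [0.0, 0.0, 0.0]}]'

```text
clock: 11.4
eef_pos: [588.7, 128.1, 95.3]
eef_rot: [-3.141, 0.0, 1.28]
wrist_force: [0.1, 0.1, 0.8]
finger_gap: 0.4
```

```bash
python3 look.py w12
```

```text
11.4 [588.73001273 128.13237826  95.30450883] [-3.14138234e+00  1.18687688e-04  1.27969081e+00] 0.3878857741196938 [0.09789787 0.13602487 0.79336769]
[509 149   3   3   6] [509.66666667 149.66666667]
((510.0, 150.0), 1.414313554763794) [753.92135111 123.28315909  82.        ] [258.60161342 204.53829053]
```

View pics/w12.png

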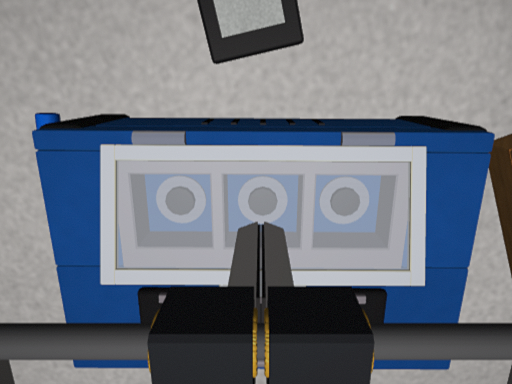

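The window is nearly down, at about 20°. I finish the arc and press lightly near its free edge.

Call:
arm_command --deltas '[{"xyz": [-0.0023, -0.0077, -0.006], "turn": [0.0, 0.0, 0.0]}, {"xyz": [-0.0012, -0.0038, -0.004], "turn": [0.0, 0.0, 0.0]}, {"xyz": [0.0, 0.0, -0.003], "turn": [0.0, 0.0, 0.0]}, {"xyz": [0.0, 0.0, -0.002], "turn": [0.0, 0.0, 0.0]}]'

```text
clock: 11.95
eef_pos: [585.5, 117.3, 81.1]
eef_rot: [3.142, 0.0, 1.28]
wrist_force: [0.4, -0.7, 0.9]
finger_gap: 0.8
```

Call:
arm_command --deltas '[{"xyz": [0.0, 0.0, -0.001], "turn": [0.0, 0.0, 0.0]}, {"xyz": [0.0, 0.0, -0.001], "turn": [0.0, 0.0, 0.0]}]'

```text
clock: 12.2
eef_pos: [585.5, 117.3, 79.3]
eef_rot: [3.141, -0.0, 1.28]
wrist_force: [0.6, 0.1, 0.3]
finger_gap: 0.5
```

Call:
arm_command --deltas '[{"xyz": [0.0, 0.0, -0.001], "turn": [0.0, 0.0, 0.0]}, {"xyz": [0.0, 0.0, -0.001], "turn": [0.0, 0.0, 0.0]}]'

```text
clock: 12.45
eef_pos: [585.7, 117.3, 78.5]
eef_rot: [3.141, -0.0, 1.28]
wrist_force: [-7.1, -2.0, 17.4]
finger_gap: 0.7
```

Call:
arm_command --deltas '[{"xyz": [0.0, 0.0, -0.001], "turn": [0.0, 0.0, 0.0]}]'

```text
clock: 12.58
eef_pos: [585.8, 117.3, 78.3]
eef_rot: [3.14, -0.001, 1.28]
wrist_force: [-11.8, -1.8, 24.0]
finger_gap: 0.7
```

It stops firmly at 78.4 mm, which is the expected 104 mm upper face. I hold, then withdraw upwards and check.

Call:
arm_command --deltas '[{"xyz": [0.0, 0.0, 0.0], "turn": [0.0, 0.0, 0.0]}, {"xyz": [0.0, 0.0, 0.0], "turn": [0.0, 0.0, 0.0]}, {"xyz": [0.0, 0.0, 0.01], "turn": [0.0, 0.0, 0.0]}, {"xyz": [0.0, 0.0, 0.03], "turn": [0.0, 0.0, 0.0]}, {"xyz": [0.0, 0.0, 0.05], "turn": [0.0, 0.0, 0.0]}, {"xyz": [0.0, -0.02, 0.05], "turn": [0.0, 0.0, 0.0]}, {"xyz": [0.0, -0.03, 0.02], "turn": [0.0, 0.0, 0.0]}, {"xyz": [0.0, 0.0, 0.0], "turn": [0.0, 0.0, 0.0]}, {"xyz": [0.0, 0.0, 0.0], "turn": [0.0, 0.0, 0.0]}]'

```text
clock: 13.7
eef_pos: [585.2, 67.7, 235.2]
eef_rot: [-3.14, 0.0, 1.28]
wrist_force: [-0.5, -0.0, -0.6]
finger_gap: 0.2
```

```bash
python3 look.py w13
python3 - <<'E'
from cell import *
from h import *
s,cw=pickle.load(open("w13.pkl","rb"))
y=-.292; R=np.array([[np.cos(y),-np.sin(y)],[np.sin(y),np.cos(y)]]); ctr=np.array([580.7,101.8])
for th in (0,.05,.1,.2): print(th,[wproj(cw,s,np.r_[ctr+R@[sx,78-80*np.cos(th)],104+80*np.sin(th)]).round(1) for sx in (-93,93)])
c=camera("side"); d=pickle.load(open("c0.pkl","rb"))
cv2.imwrite("pics/side13.png",cv2.resize(c["color"][100:225,225:365],None,fx=5,fy=4.8,interpolation=cv2.INTER_CUBIC)[:,:,::-1])
t=camera("top"); 
diff=cv2.absdiff(t["color"],d["top"]["color"]).max(2); cv2.imwrite("pics/diff.png",np.hstack([diff*2]))
E
```

```text
13.7 [585.18415525  67.70022416 235.20947806] [-3.14015089e+00  2.83537840e-04  1.27972316e+00] 0.1600663666122713 [-0.46426828 -0.03731693 -0.64042444]
[  424    42    88   173 10027] [474.68913932 129.72224993]
((485.0, 128.0), 89.84440612792969) [818.23637548  40.13033691  82.        ] [245.60504825 103.80394754]
0 [array([151.2, 142.1]), array([341.2, 142.2])]
0.05 [array([150. , 142.7]), array([342.1, 142.8])]
0.1 [array([148.7, 143. ]), array([343.1, 143.1])]
0.2 [array([145.9, 143.1]), array([345.1, 143.2])]
```

View pics/w13.png

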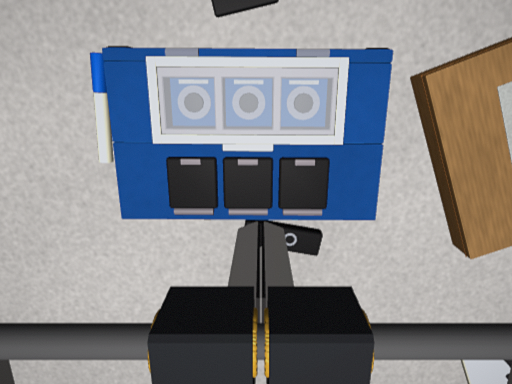

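View pics/side13.png

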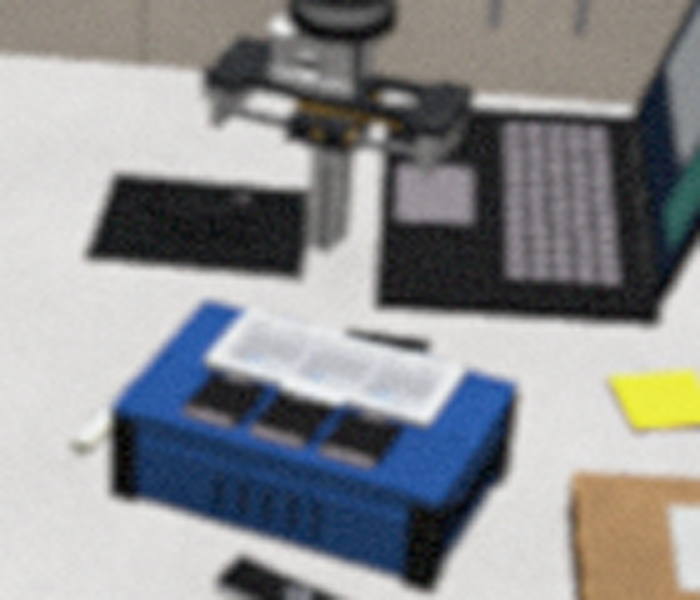

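View pics/diff.png

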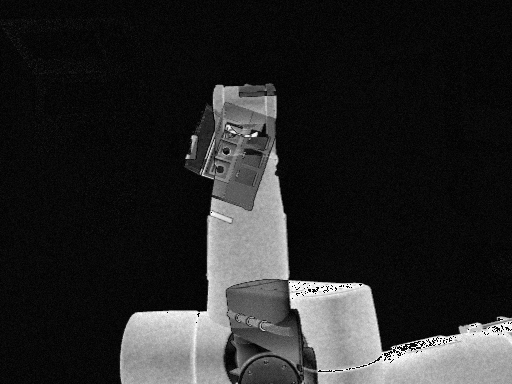

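The window lies flat with its free edge at row 143 (142-143 predicted). All three buttons show as home through the pane, and the difference picture shows no bystander changed where the arm doesn't cover it. I'm handing in.

```bash
python3 -c "
from cell import *
print(sign_off())"
```

```text
the job is handed in; nothing more can be done
None
```

I pressed the tripped breaker's button (middle well) home with the closed fingertips, pushed the window shut, and handed the job in at about 14 s. No verdict was reported.

**Button:** it moved under about 5 N and came up against a hard stop at about 30 N. Afterwards no orange showed in any of the three wells. The fingers only ever entered the middle well.

**Window:** I swung it over from behind and pressed it near its free edge. It stopped firmly at 24 N with the upper face at about 104 mm, the height it should have when shut. The free edge was seen at row 143, against a predicted 142, but that row barely changes with angle. The edge measured 193 px wide against 190 px predicted for fully shut. That would fit about 0.05–0.1 rad if taken alone, but I put it down to calibration, because the window met a firm stop at the right height.

**Bystanders:** the final top picture, compared with the first, shows no displacement where the arm does not hide the view. The marker and part of the box area were behind the arm in it. The wrist view shows the marker lying along the box's end as before, and nothing pressed against any loose item.

**Disagreement with the description:** the closed fingertips touched about 25 mm behind the reported TCP, not 11 mm ahead of it as stated. I found this from the missing force and two camera views, and worked from the measured contact height after that.

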